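Unlock the cash box and hold the key turned

ROBOT

A 6-joint arm with a two-finger parallel gripper is mounted at the origin on a cart in front of the work surface, level with it; the furniture and walls round the work are solid. World frame = base frame: x ahead of the robot, y to its left, z up, the work surface at z = 0. Lengths are in m, angles in rad, forces in N, time in s.
With the tool pointing down it reaches from about 0.275 to 0.725 m from the base axis. Payload 15.9 kg.
Tool frame: the origin (TCP) lies on the centre line of the jaws, within the pads' length; the fingertips stand 17 mm ahead of it and the grasp point (between the pads) lies 2 mm behind it (tips_ahead is the distance from the TCP to the fingertips, in m); z points along the fingers, y is the line along which they close (so a half turn about z gives the same grasp; the last joint's range is limited). The gripper opens to 85 mm and grips with 20 to 120 N. Pads are 22 mm wide; open, the fingers measure 114 mm over their backs; the gripper's body (76 mm by 85 mm) begins 54 mm behind the grasp point. The pads swing forward as they close: fully open they stand 13 mm farther back than shut.
Start: joints at [-1.224, 0.213, -0.034, 1.323, 0, 1.571], TCP at [0.17, -0.47, 0.248] pointing down, gripper open.
Joint ranges: [-2.98, 2.98], [-0.74, 1.72], [-1.14, 1.35], [-2.1, 2.04], [-1.57, 1.44], [-3.14, 3.14]. Speed limits (rad/s): [1.89, 1.89, 2.39, 2.57, 3.14, 3.14].

INTERFACE

Orientations are given as a unit quaternion [w, x, y, z].
In Python, from cell import * gives the robot as it stands. The module is installed in compiled form; this text tells all that it offers.
- The arm moves only by the tool send_rows, never from a script. Its argument "series" is a list of rows, each a list of 3 entries, a list of its own where there are three numbers: the turn, a rotation vector about the tool's x, y, z in degrees, then the shift along the tool's x, y, z in m, then the closure, from -1 (fully open) to 1 (shut), so that 0 is half open. A call has 1 to 10 rows; each row is the pose to reach, as a shift and turn from the pose commanded when the call began, along the tool's axes at that moment; what a row does not reach only later rows make up. A row lasts 1/10 s, in which the tool goes at most 50 mm and 8.59 degrees, less where a joint would pass 70% of its speed; a pose out of reach is approached as far as the arm can. A call with a gripper value outside its range is refused whole. The fingers move at their own pace and stop on an object; the grip force is fixed at half the most. Time passes only in rows, so rows that repeat a pose let the fingers close. It gives the time, the measured TCP pose, the force, the opening and the grip force at its end, in the units of the state.
- get_obs(): the state, without advancing time (a new reading comes with each control period).
- read_camera(name): name is "side" or "top" or "wrist"; returns a dict with "img" (420x560x3 uint8, red, green, blue), "camera_matrix" (3x3 intrinsics, pixels), "eye" and "rotation" of the camera in the world; the wrist camera has in their place "hand_eye" (4x4, takes a point from camera to tool coordinates, whose origin is the TCP and whose axes are the flange's). Camera axes: x right, y down, z forward; pixel columns grow to the right and rows downward; lengths in m; the calibration is good to about 2 mm. A picture is of the moment at which its call begins: read the wrist's pose just before it. There is no depth.
- hand_in(): hands the job in; it is judged then, once.
The state is a dict: "time_s": time; "qpos": joint angles; "joint_velocities": joint speeds; "joint_efforts": joint torques, N m; "eef_pos": TCP position; "orientation": TCP orientation; "force": force on the tool from outside, world axes, zero at the start; "torque": the same for the moment, N m; "opening": finger opening in m; "grasp_force": force on a finger pad.
Only numpy, scipy, OpenCV 4.12 (cv2) and the standard library are available. Lean on these libraries where they do the work, as an engineer would, in place of code of your own. Each camera call takes 0.05 s, during which the arm holds its last target. There are 200 camera calls.

TASK

Of the three keys standing in the wooden blocks, take the one whose blade matches the keyway in the cash box lid, and push it into the lock until its shoulder is fully home, rocking it a little clockwise to get past the sticky pin halfway down. Only then turn it a quarter turn clockwise (seen from above) as far as it goes and finish still gripping it there, because the lock springs back if let go. Leave the other two keys, the tag block and the card box where they are.

Things in the scene. Friction and masses are not known exactly. Their poses are not given: they have to be found in the camera images.
- cash_box: Closed grey steel cash box, 204 (x) x 164 (y) x 80 mm high, fixed to the bench; origin: centre of its underside, x to the hinge side, z up. A folded wire handle (9 mm high) lies on the lid at x = +52 to +83 mm; the lock is at x = -30 mm, y = 0.
- keyway (a point): Centre of the keyway's mouth in the top face of the brass lock cylinder (34 mm across, 2 mm above the lid, 82 above the bench). z up, x along the slot (turns with the cylinder; at 0 it is the box's x). Straight slot 17 (x) x 7 mm (y), 40 deep; a key goes in either way round and is fully home when its shoulder lies on this face, tip 36 mm down.
- pin (a point): On the lock's axis, at the top of the sticky steel pin that crosses the slot 18 mm below the mouth. Pushing cannot force it; it slides aside as the cylinder turns clockwise, clear at 0.12 to 0.2 rad of cylinder (0.3 to 0.4 rad of key twist, the blade having 0.14 rad of play). Twist, then push down. Past it, the pin rests on the blade and the cylinder stays at about 0.15 rad.
- lock_cylinder (a joint): Angle of the lock cylinder, rad: 0 at rest, grows clockwise seen from above, stops at 1.57. A spring turns it back, from 0.03 N m at 0 to 0.11 N m at the stop. It counts as turned above 1.3 and must still be below 0.8 when the key goes home.
- flat_key: Fits the lock: flat blade 14 (x) x 5 mm (y). Upright key, about 40 g, same turned half round. Origin: centre of the blade's tip; z up, x bow width, y thickness. Blade z 0-36 mm (last 7 taper to 8 x 2), shoulder plate 30 x 14 x 4 (z 36-40), black grip (bow) 28 (x) x 10 (y) x 34 (z 40-74).
- wide_key: Does not fit: flat blade 24 (x) x 5 mm (y). Upright key, about 40 g, same turned half round. Origin: centre of the blade's tip; z up, x bow width, y thickness. Blade z 0-36 mm (last 7 taper to 18 x 2), shoulder plate 30 x 14 x 4 (z 36-40), black grip (bow) 28 (x) x 10 (y) x 34 (z 40-74).
- square_key: Does not fit: square blade 10 x 10 mm. Upright key, about 40 g, same turned half round. Origin: centre of the blade's tip; z up, x bow width, y thickness. Blade z 0-36 mm (last 7 taper to 6 x 6), shoulder plate 30 x 14 x 4 (z 36-40), black grip (bow) 28 (x) x 10 (y) x 34 (z 40-74).
- flat_key_block: Wooden block, 54 x 44 mm, 24 mm high, fixed to the bench, origin under its centre; the flat key stands in its slot, tip 6 mm above the bench, 18 mm of blade sunk in the block (0.6 mm play all round), 18 mm showing below the shoulder.
- wide_key_block: Wooden block, 54 x 44 mm, 24 mm high, fixed to the bench, origin under its centre; the wide key stands in its slot, tip 6 mm above the bench, 18 mm of blade sunk in the block (0.6 mm play all round), 18 mm showing below the shoulder.
- square_key_block: Wooden block, 54 x 44 mm, 24 mm high, fixed to the bench, origin under its centre; the square key stands in its slot, tip 6 mm above the bench, 18 mm of blade sunk in the block (0.6 mm play all round), 18 mm showing below the shoulder.
- tag_block: Bystander: pad of buff card tags, 95 x 48 x 19 mm, lying on the bench behind the keys; origin: centre of its underside.
- card_box: Bystander: upright pale card box, 70 x 69 x 110 mm; origin: centre of its underside.

How it is judged:
On the way, in this order (a step that is already met when the one before it is completed fails the run):
1. the flat key is lifted out of its block in the gripper (height (world z) of flat_key above 0.03 m and contact force between the fingers and flat_key above 2 N), for 0.2 s.
2. the flat key is fully home in the lock (within 3 mm), the cylinder not yet turned (below 0.8 rad) (z of flat_key in the frame of keyway below -0.033 m and horizontal distance between flat_key and keyway below 0.004 m and angle between flat_key's own z axis and vertical below 0.12 rad and value of joint lock_cylinder below 0.8 rad), for 0.1 s.
3. the key is turned a quarter (cylinder above 1.3 rad) (z of flat_key in the frame of keyway below -0.033 m and horizontal distance between flat_key and keyway below 0.004 m and angle between flat_key's own z axis and vertical below 0.12 rad and value of joint lock_cylinder above 1.3 rad), for 0.2 s.
At the end, for the whole second after the job is handed in: The flat key is still fully home in the keyway (tip at least 33 mm below the mouth, within 4 mm of its axis, upright within 7 degrees), the cylinder stands at least 1.3 rad clockwise, at rest, and the fingers still grip the key with more than 2 N (all of step 3 and contact force between the fingers and flat_key above 2 N and angular speed of flat_key below 0.2 rad/s); the arm keeps its last pose, push and grip.
It fails at once if one of the other keys was moved more than 30 mm (distance of any of wide_key, square_key from where it was at the start of the episode above 0.03 m).
It fails at once if a bystander was pushed more than 30 mm (distance of any of tag_block, card_box from where it was at the start of the episode above 0.03 m).
It also fails if it takes over 56 s, if anything falls off the work surface, if the arm or the gripper's body presses on something with over 40 N, if the wrist force passes 120 N, or if a joint passes its speed limit or range.

## Working session

There is one attempt and no reset: what is moved stays moved. The work goes in short steps, Python scripts to look and compute and a tool call to move; the robot and the scene stay as the last step left them, time stands still between calls to the robot, and variables do not carry over. Pictures are saved under pics/ and viewed, at most 10 in all, crops included, and the job is handed in when it is done.

Besides the shell and the picture viewer there is one more tool, called after "Call:" as name([rows], argument=value, ...), one row to a line, values as JSON. send_rows: Moves the arm, as the interface text tells. Its arguments: {"type":"object","properties":{"series":{"type":"array"}},"required":["series"]}

```bash
mkdir -p pics
python3 - <<'E'
from cell import *
import cv2,numpy as np
o=get_obs();print(o)
for n in("top","side"):
    c=read_camera(n);cv2.imwrite(f"pics/{n}0.png",c["img"][:,:,::-1]);print(n,c["camera_matrix"],c["eye"],c["rotation"])
print(read_camera("wrist")["hand_eye"])
E
```

```text
{'time_s': 0.0, 'qpos': array([-1.22403067e+00,  2.13332912e-01, -3.50452221e-02,  1.32348518e+00,
        4.85828634e-06,  1.57075019e+00]), 'joint_velocities': array([ 7.37389138e-05,  4.79717564e-04, -8.62576751e-04,  1.32601166e-03,
       -7.48603285e-04,  3.90835686e-04]), 'joint_efforts': array([ 1.34571073e-03, -6.86168146e+01,  4.87116516e+01,  1.79980957e-02,
        1.35515702e-04,  1.37667337e-05]), 'eef_pos': array([ 0.16982503, -0.46994678,  0.24783327]), 'orientation': array([-5.25918300e-04,  9.85002694e-01,  1.72538136e-01, -8.96314382e-05]), 'force': array([-0.24830799, -0.45495471,  0.91254106]), 'torque': array([0.02817113, 0.01457531, 0.0878055 ]), 'grasp_force': 0.0, 'opening': 0.08555735459295573}
top [[385.38627803   0.         279.87405766]
 [  0.         385.38627803 213.15084611]
 [  0.           0.           1.        ]] [0.44009728 0.01223522 0.95152483] [-0.04407746  0.70642859 -0.70334682  0.06571965]
side [[412.16348085   0.         285.11536241]
 [  0.         412.16348085 212.97657669]
 [  0.           0.           1.        ]] [ 0.35503591 -0.76796518  0.62457965] [-0.47023706  0.87032033 -0.12951767  0.06815283]
[[ 1.64653758e-05 -9.56592138e-01 -2.91430062e-01  7.45429930e-02]
 [ 9.99999842e-01  1.79247255e-04 -5.31863941e-04 -6.93137062e-04]
 [ 5.61014903e-04 -2.91430008e-01  9.56591990e-01 -1.24435474e-01]
 [ 0.00000000e+00  0.00000000e+00  0.00000000e+00  1.00000000e+00]]
```

View pics/top0.png

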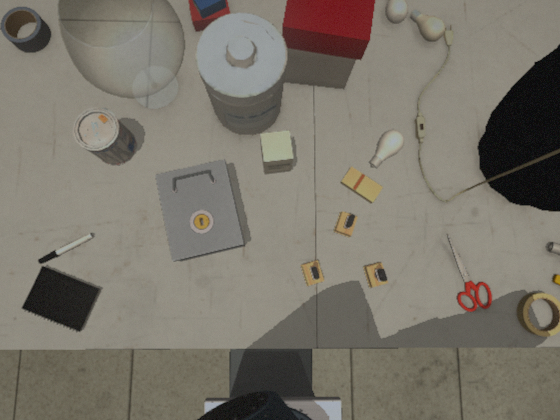

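View pics/side0.png

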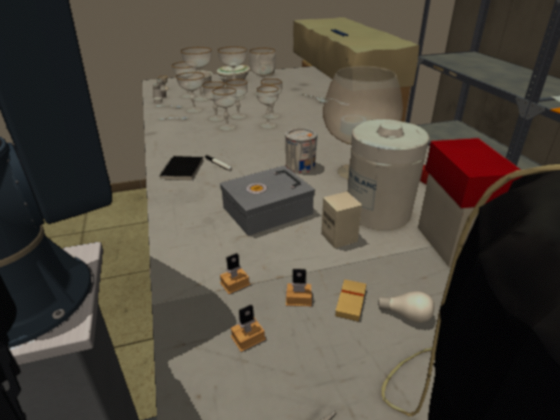

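The top view shows key blocks at (314,273), (347,223) and (377,275), with the lock at about (202,222) on the box. The side view shows the same keys at (234,272), (300,286) and (247,328). Next I'll enlarge the keys and localise them.

```bash
cat > h.py <<'E'
import cv2,numpy as np
from scipy.spatial.transform import Rotation as R
def Q(q): return R.from_quat(q,scalar_first=True)
def ray(c,uv,T=None):
    K=c["camera_matrix"]; d=np.linalg.solve(K,[uv[0],uv[1],1.])
    if T is None: return np.array(c["eye"]),Q(c["rotation"]).apply(d)
    return T[:3,3],T[:3,:3]@d
def plane(c,uv,z,T=None):
    e,d=ray(c,uv,T); return e+d*(z-e[2])/d[2]
def proj(c,p,T=None):
    if T is None: x=Q(c["rotation"]).inv().apply(np.array(p)-c["eye"])
    else: x=T[:3,:3].T@(np.array(p)-T[:3,3])
    u=c["camera_matrix"]@x; return u[:2]/u[2]
def wristT(o,c):
    T=np.eye(4);T[:3,:3]=Q(o["orientation"]).as_matrix();T[:3,3]=o["eef_pos"]
    return T@c["hand_eye"]
E
python3 - <<'E'
from cell import *
from h import *
c=read_camera("top")
for n,uv,z in(("A",(314,273),.06),("B",(347,223),.06),("C",(377,275),.06),("lock",(202,222),.082)):
    print(n,plane(c,uv,z).round(4))
for i in [(157,173),(225,161),(243,245),(178,259)]: print(plane(c,i,.08).round(4))
s=read_camera("side")["img"][240:360,210:330,::-1]
t=c["img"][205:295,290:400,::-1]
cv2.imwrite("pics/crop.png",np.hstack([cv2.resize(s,(400,400),interpolation=2),cv2.resize(t,(400,400),interpolation=2)]))
E
```

```text
A [ 0.4415 -0.0936  0.06  ]
B [ 0.5576 -0.1726  0.06  ]
C [ 0.4373 -0.2391  0.06  ]
lock [0.555  0.1619 0.082 ]
[0.6685 0.2691 0.08  ]
[0.6988 0.1137 0.08  ]
[0.5035 0.0686 0.08  ]
[0.4717 0.2127 0.08  ]
```

View pics/crop.png

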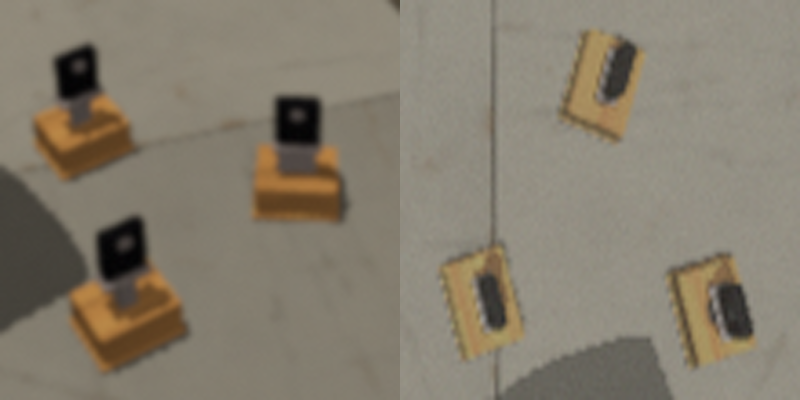

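A and C differ little here, while B (right, at about (300,145) in the crop) clearly has the wide blade. Square and flat need an edge-on close view, so I'll bring the wrist camera in on the far side of A and C.

```bash
cat >> h.py <<'E'
def rel(o,p):
    return Q(o["orientation"]).inv().apply(np.array(p)-o["eef_pos"]).round(4)
def yaw(o):
    m=Q(o["orientation"]).as_matrix(); return np.degrees(np.arctan2(m[1,0],m[0,0])), m[:,2].round(4)
E
python3 - <<'E'
from cell import *
from h import *
o=get_obs();print(rel(o,(0.53,-0.15,0.17)),yaw(o))
E
```

```text
[ 0.4475 -0.1786  0.0782] (np.float64(19.868995674022575), array([-2.e-04,  4.e-04, -1.e+00]))
```

Call:
send_rows([
  [[0,0,0],[0.447,-0.179,0.078],-1],
  [[0,0,0],[0.447,-0.179,0.078],-1],
  [[0,0,0],[0.447,-0.179,0.078],-1],
  [[0,0,0],[0.447,-0.179,0.078],-1],
  [[0,0,0],[0.447,-0.179,0.078],-1],
  [[0,0,0],[0.447,-0.179,0.078],-1],
  [[0,0,0],[0.447,-0.179,0.078],-1],
  [[0,0,0],[0.447,-0.179,0.078],-1],
  [[0,0,0],[0.447,-0.179,0.078],-1],
  [[0,0,0],[0.447,-0.179,0.078],-1],
])

```text
time_s: 1.25
eef_pos: [0.5311, -0.1476, 0.1696]
orientation: [-0.0, 0.985, 0.173, -0.0]
force: [-0.7, -0.4, 0.9]
opening: 0.0857
grasp_force: 0.0
```

Run:
```python
from cell import *
from h import *
o=get_obs();print(o["time_s"],o["qpos"].round(3),o["eef_pos"],yaw(o),o["force"])
c=read_camera("wrist");T=wristT(o,c)
cv2.imwrite("pics/w1.png",c["img"][:,:,::-1])
print(T.round(3),c["camera_matrix"][0,0]);print([proj(c,p,T).round() for p in((.4415,-.0936,.06),(.4373,-.2391,.06))])
```

```text
1.25 [-0.271  0.344 -0.059  1.168  0.     2.522] [ 0.53108041 -0.14762029  0.16963199] (np.float64(19.944041087521526), array([-2.e-04,  3.e-04, -1.e+00])) [-0.7162211  -0.4413855   0.92810463]
[[ 0.341 -0.899 -0.274  0.601]
 [-0.94  -0.327 -0.099 -0.122]
 [-0.001  0.291 -0.957  0.294]
 [ 0.     0.     0.     1.   ]] 306.3857315139035
[array([187., 287.]), array([340., 339.])]
```

View pics/w1.png

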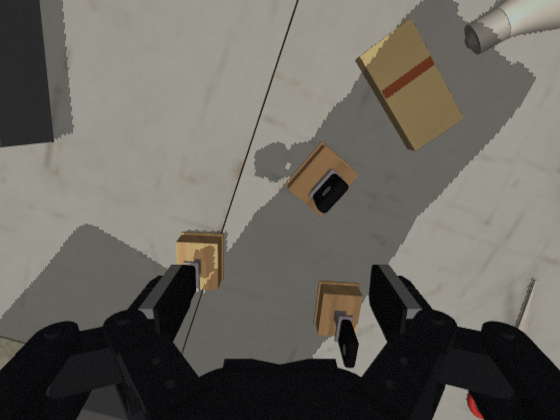

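B at (323,185) is the wide key; C's blade is at about (343,320) and A's is hidden by a finger at (190,265). The last joint has to flip 180° anyway, since yaw = q1 − q6 + 180° leaves no room for the clockwise turn. I'll flip now and look at A from the robot side.

Call:
send_rows([
  [[0,0,-86],[-0.161,-0.083,-0.03],-1],
  [[0,0,-86],[-0.161,-0.083,-0.03],-1],
  [[0,0,-86],[-0.161,-0.083,-0.03],-1],
  [[0,0,-86],[-0.161,-0.083,-0.03],-1],
  [[0,0,-86],[-0.161,-0.083,-0.03],-1],
  [[0,0,-86],[-0.161,-0.083,-0.03],-1],
  [[0,0,-86],[-0.161,-0.083,-0.03],-1],
  [[0,0,-86],[-0.161,-0.083,-0.03],-1],
  [[0,0,-86],[-0.161,-0.083,-0.03],-1],
  [[0,0,-86],[-0.161,-0.083,-0.03],-1],
])

```text
time_s: 2.3
eef_pos: [0.3498, -0.1266, 0.2003]
orientation: [0.0, 0.601, 0.799, -0.0]
force: [0.5, 0.7, 1.4]
opening: 0.0855
grasp_force: 0.0
```

Call:
send_rows([
  [[0,0,-86],[0,0,0],-1],
  [[0,0,-86],[0,0,0],-1],
  [[0,0,-86],[0,0,0],-1],
  [[0,0,-86],[0,0,0],-1],
  [[0,0,-86],[0,0,0],-1],
  [[0,0,-86],[0,0,0],-1],
  [[0,0,-86],[0,0,0],-1],
  [[0,0,-86],[0,0,0],-1],
  [[0,0,-86],[0,0,0],-1],
  [[0,0,-86],[0,0,0],-1],
])

```text
time_s: 3.3
eef_pos: [0.3498, -0.1266, 0.2003]
orientation: [0.0, -0.105, 0.994, 0.0]
force: [0.4, -0.0, 0.0]
opening: 0.0854
grasp_force: 0.0
```

Run:
```python
from cell import *
from h import *
o=get_obs();print(o["time_s"],o["qpos"].round(3),o["eef_pos"],yaw(o),o["force"])
c=read_camera("wrist");T=wristT(o,c)
cv2.imwrite("pics/w2.png",c["img"][:,:,::-1])
print(T.round(3));print([proj(c,p,T).round() for p in((.4415,-.0936,.06),(.4373,-.2391,.06))])
```

```text
3.3 [-0.347 -0.033 -0.43   1.174  0.    -0.559] [ 0.34977739 -0.12664868  0.20029868] (np.float64(-167.89314349850167), array([ 0.,  0., -1.])) [ 0.44683573 -0.01292751  0.02147455]
[[-0.21   0.935  0.286  0.277]
 [ 0.978  0.2    0.062 -0.142]
 [ 0.001  0.292 -0.956  0.325]
 [ 0.     0.     0.     1.   ]]
[array([292., 298.]), array([145., 267.])]
```

View pics/w2.png

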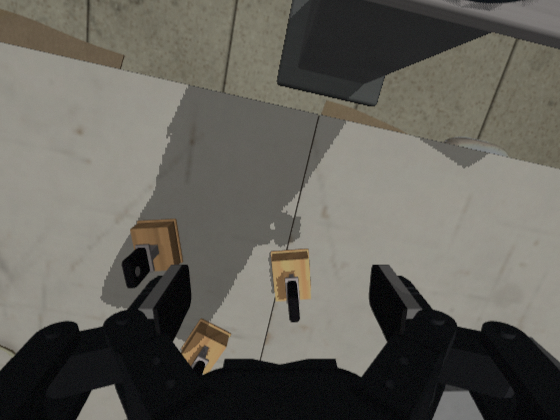

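A stands at about (292,290) and C at (143,265), both unobstructed. I'll enlarge both blades.

Run:
```python
import cv2,numpy as np
i=cv2.imread("pics/w2.png")
f=lambda a:cv2.resize(np.clip(a.astype(float)*1.8,0,255).astype('uint8'),(400,480),interpolation=cv2.INTER_CUBIC)
cv2.imwrite("pics/crop2.png",np.hstack([f(i[240:336,252:332]),f(i[205:301,110:190])]))
```

```text
(no output)
```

View pics/crop2.png

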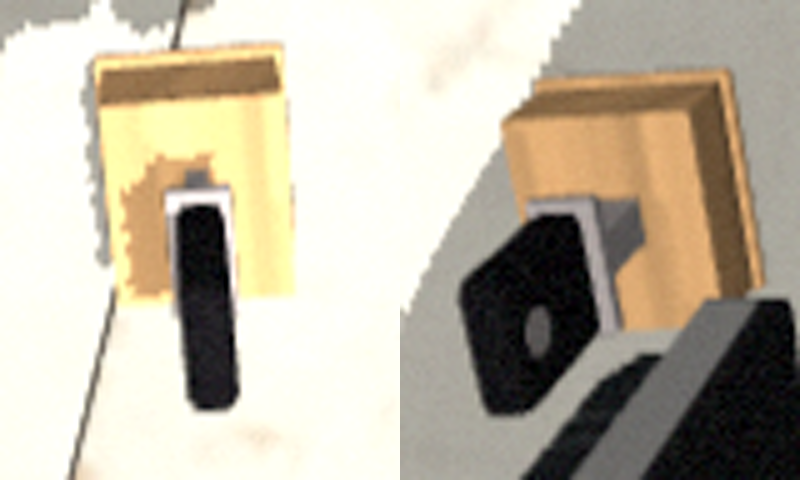

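Run:
```python
import cv2,numpy as np
i=cv2.imread("pics/w2.png")
print(i[266:282,276:312,0]); print(i[240:276,130:166:1,0])
```

```text
[[ 96  94  93  93  95 100 102 103 102 104 102 103 104 105 101 100  97  98
   97  97  98  97  97  94  93  90  88  88  90  97 102 103 102 103 133 140]
 [ 96  95  93  94  96  99  99 104 103 103 104 105 105 103 102  99 100 100
   95  96  98  97  97  96  93  90  88  87  90  97 102 104 102 108 137 140]
 [ 96  96  94  93  96  96  97 102 102 103 104 104 104 103  99 100 100 100
   97  97  97  98  96  97  94  90  89  87  90  96 103 103 101 104 135 138]
 [ 97  94  93  94  92  92  96 100 103 103 103 104 106 104 101 100  98 100
   97  96  96  95  96  95  94  90  89  87  88  97 102 102 103 101 134 140]
 [ 97  94  93  95  93  92  93  89  88 102 104 103 103 101 101  88  85  86
   84  94  97  97  97  96  94  88  88  87  90  95 100 104 102 103 134 139]
 [ 94  97  94  94  93  92  92  71  68  87  88  88  88  89  89  69  67  66
   81  96  98  99  97  96  95  92  88  88  88  95 101 103 102 104 136 140]
 [ 96  96  94  94  92  81  82  67  66  68  67  66  67  69  66  64  64  67
   93  95  99  98  98  96  97  93  91  88  88  95 101 102 103  99 134 138]
 [ 95  97  97  94  94  66  61  64  68  67  67  66  64  64
[... 740 characters left out ...]
4 108 111 111 111 113
  115 121 125 122  90  96  97  95  91  89  88  92 100 105 105 100 109 135]
 [ 67  61  62  63  62  58  60  63  57 123 139 136 136 141 143 140 141 139
  139 141 140 139  87  94  98  94  91  90  89  92  95 103 102 103  99 134]
 [ 71  63  61  60  61  59  60  62  56 127 145 140 119 117 111 105 107 106
  106 113 138 138  88  95  97  93  90  89  90  90  93  99 100 100  92 133]
 [ 85  66  65  62  60  62  61  63  59 130 146 128  69  53  36  14   6  14
   31  51 131 139  94  97  97  95  91  92  89  87  94  95  97 101 101 133]]
[[87 86 67 ... 66 67 64]
 [87 89 74 ... 66 67 64]
 [85 86 77 ... 66 66 65]
 ...
 [14 16  4 ... 88 75 61]
 [13 10 13 ... 81 64 61]
 [ 8  8 14 ... 64 57 58]]
```

Run:
```python
import cv2,numpy as np
np.set_printoptions(linewidth=220,threshold=99999)
h=cv2.cvtColor(cv2.imread("pics/w2.png"),cv2.COLOR_BGR2HSV)
print(h[270:281,280:304,1]); print(h[243:264,134:166,1])
```

```text
[[116 117 114 110 108 102 102 101 101 104 104 110 110 110 112 111 110 110 110 111 114 122 121 121]
 [116 117 117 118 120 107 107 107 107 107 108 119 118 119 113 110 110 108 110 112 112 117 121 120]
 [117 118 114 119 122 120 120 121 122 120 120 122 123 119 110 113 108 109 109 112 110 117 119 120]
 [115 118 121 120 118 122 122 122 122 111 109 109 109 102 112 113 110 110 110 111 113 116 121 121]
 [116 120 117 116 117 120 122 121 121  74  57  60  59  81 120 111 108 108 110 109 111 116 121 120]
 [118 120 119 121 120 120 120 124 122  49  20  12  20  79 117 111 110 109 109 109 111 116 120 119]
 [121 120 122 119 120 121 119 116 114  36  13  12  16  55 100 101  88  91 106 111 113 115 121 121]
 [122 122 123 119 117 101  87  80  69  24  12  14  20  13  34  33  22  16  99 110 112 113 121 121]
 [127 118 119 123 112  29  21  18  16  18  17  17  19  21  19  18  14  18  86 108 111 113 119 121]
 [119 124 120 119 115  24  17  16  16  15  17  19  18  19  19  15  17  19  79 111 110 114 119 119]
 [121 123 121 122 115  20  16  17  16  16  17  20  16  16  18  17  17  17  70 107 110 116 120 120]]
[[121 118 
[... 2041 characters left out ...]
120 120 117 121 124 125 122 121 121 119 121]
 [ 70  36 255 255 128 153 102 219  96 255 153 102 204  27  14  16  14  15  10  88 119 120 122 119 121 123 118 122 120 123 120 118]
 [  0  77  70  51 153 255  20 255  32  85 153 109  73 191  19  19  13  13   5 110 121 120 117 122 121 123 119 123 120 120 119 119]
 [ 46  64 159 142 128  64 128  77  51  28 170  85 159 219  13  14  15  21  19 117 118 118 118 119 122 123 121 120 124 121 119 122]
 [102 204  73 159  77 255  73 191  51 128  43 255 109  59  11  14  11  21  28 101 116 122 120 120 122 120 119 124 123 120 120 116]
 [255  32 191  57  36  77 255 255 255 109  73  51  51 255  19  17  16  17  18  86 119 120 120 122 121 123 121 121 123 119 120 123]]
```

A's blade measures about 4.5 px against its 13 px (14 mm) shoulder, so it is 5 mm thick and A is the flat key. C's blade is much thicker, so C is the square key. Moving above A for a close look.

Run:
```python
from cell import *
from h import *
o=get_obs();print(rel(o,(.4415,-.0936,.17)))
```

```text
[-0.0968  0.0121  0.0303]
```

Call:
send_rows([
  [[0,0,0],[-0.097,0.012,0.03],-1],
  [[0,0,0],[-0.097,0.012,0.03],-1],
  [[0,0,0],[-0.097,0.012,0.03],-1],
  [[0,0,0],[-0.097,0.012,0.03],-1],
])

```text
time_s: 3.75
eef_pos: [0.4424, -0.0946, 0.1695]
orientation: [-0.001, -0.102, 0.995, 0.0]
force: [-1.6, -0.2, 0.4]
opening: 0.0856
grasp_force: 0.0
```

Run:
```python
from cell import *
from h import *
o=get_obs();print(o["time_s"],o["qpos"].round(3),o["eef_pos"],yaw(o))
c=read_camera("wrist");T=wristT(o,c)
cv2.imwrite("pics/w3.png",c["img"][:,:,::-1])
print([proj(c,p,T).round() for p in((.4415,-.0936,.08),(.4415,-.0936,.024))])
x=read_camera("top");print()
for n,z in(("top",.082),):
    im=cv2.cvtColor(x["img"],cv2.COLOR_RGB2HSV);print(im[205:240,185:220,1].max())
```

```text
3.75 [-0.211  0.149 -0.315  1.109 -0.    -0.415] [ 0.44240981 -0.09464916  0.16949901] (np.float64(-168.30926255690153), array([-1.9e-03,  3.0e-04, -1.0e+00]))
[array([280., 222.]), array([280., 202.])]

157
```

View pics/w3.png

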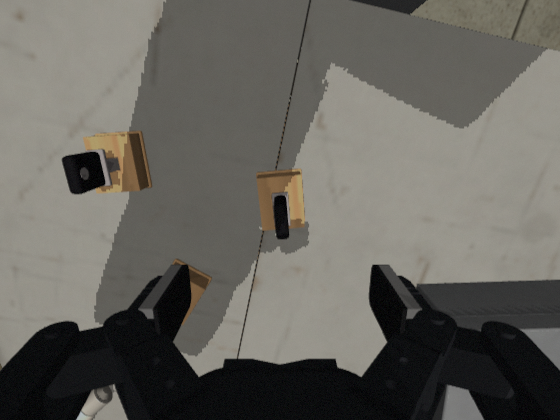

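A's bow top is at about (282,215) between the fingers, with the block at (281,200). Measuring its centre and yaw on the z = 0.08 plane.

Run:
```python
from cell import *
from h import *
o=get_obs();c=read_camera("wrist");T=wristT(o,c)
g=c["img"].max(2);m=g<45
n,l,s,ce=cv2.connectedComponentsWithStats(m[180:250,255:310].astype('uint8'))
k=1+s[1:,4].argmax();print(s[k])
ys,xs=np.where(l==k);ys+=180;xs+=255
P=[]
for r in range(ys.min(),ys.max()+1):
    q=xs[ys==r];print(r,q.min(),q.max(),end='; ');P.append(((q.min()+q.max())/2,r))
P=np.array(P)
far=P[-1];fw=plane(c,(far[0],far[1]+.5),.08,T)
W=np.array([plane(c,p,.08,T) for p in P if p[1]>far[1]-25 and p[1]<far[1]-2])
d=np.polyfit(W[:,0],W[:,1],1)[0];a=np.arctan(d);print("\nfar",fw,"yaw",np.degrees(a),"centre",fw[:2]-.014*np.array([np.cos(a),np.sin(a)]))
# block sides
h=cv2.cvtColor(c["img"],cv2.COLOR_RGB2HSV)
b=((h[...,1]>75)&(g>60))[160:235,250:312].astype('uint8')
for r in range(180,228,4):
    q=np.where(b[r-160])[0]+250;print(r,plane(c,(q.min()-.5,r),.024,T)[:2].round(4),plane(c,(q.max()+.5,r),.024,T)[:2].round(4))
```

```text
[ 19  16  16  44 530]
196 278 284; 197 276 285; 198 275 285; 199 275 286; 200 275 286; 201 275 286; 202 275 286; 203 275 286; 204 275 286; 205 274 286; 206 275 286; 207 274 286; 208 275 286; 209 274 286; 210 274 287; 211 275 287; 212 275 287; 213 275 287; 214 275 287; 215 275 287; 216 275 287; 217 275 287; 218 275 287; 219 275 287; 220 275 287; 221 276 287; 222 276 288; 223 276 288; 224 276 288; 225 276 288; 226 276 288; 227 276 288; 228 277 288; 229 277 288; 230 277 288; 231 277 288; 232 277 288; 233 277 289; 234 277 289; 235 277 289; 236 277 288; 237 278 288; 238 278 287; 239 281 281; 
far [ 0.45477779 -0.09067333  0.08      ] yaw 17.380924387002995 centre [ 0.44141703 -0.09485546]
180 [ 0.4254 -0.1189] [ 0.4171 -0.0785]
184 [ 0.4288 -0.1174] [ 0.4206 -0.0777]
188 [ 0.4324 -0.1167] [ 0.4242 -0.0769]
192 [ 0.4359 -0.1152] [ 0.4278 -0.0761]
196 [ 0.4396 -0.1145] [ 0.4313 -0.0743]
200 [ 0.4431 -0.1129] [ 0.435  -0.0735]
204 [ 0.4468 -0.1122] [ 0.4387 -0.0726]
208 [ 0.4504 -0.1106] [ 0.4422 -0.0709]
212 [ 0.4542 -0.1099] [ 0.446 -0.07 ]
216 [ 0.458  -0.1092] [ 0.4498 -0.0691]
220 [ 0.4617 -0.1075] [ 0.4536 -0.0682]
224 [ 0.4656 -0.1068] [ 0.4574 -0.0674]
```

Run:
```python
from cell import *
from h import *
o=get_obs();print(o["eef_pos"],yaw(o),rel(o,(.4414,-.0944,.066)))
```

```text
[ 0.44171201 -0.09542433  0.17075804] (np.float64(-168.33992037027016), array([ 3.e-04, -2.e-04, -1.e+00])) [1.000e-04 1.100e-03 1.048e-01]
```

Call:
send_rows([
  [[0,0,-4.6],[0,0.001,0.03],-1],
  [[0,0,-4.6],[0,0.001,0.06],-1],
  [[0,0,-4.6],[0,0.001,0.09],-1],
  [[0,0,-4.6],[0,0.001,0.105],-1],
  [[0,0,-4.6],[0,0.001,0.105],-1],
  [[0,0,-4.6],[0,0.001,0.105],-1],
])

```text
time_s: 4.5
eef_pos: [0.4421, -0.0945, 0.0663]
orientation: [0.0, -0.142, 0.99, -0.0]
force: [-0.2, 0.4, 0.3]
opening: 0.0857
grasp_force: 0.0
```

Call:
send_rows([
  [[0,0,0],[0,0,0],1],
  [[0,0,0],[0,0,0],1],
  [[0,0,0],[0,0,0],1],
  [[0,0,0],[0,0,0],1],
  [[0,0,0],[0,0,0],1],
  [[0,0,0],[0,0,0],1],
  [[0,0,0],[0,0,0],1],
  [[0,0,0],[0,0,0],1],
  [[0,0,0],[0,0,0],1],
  [[0,0,0],[0,0,0],1],
])

```text
time_s: 5.5
eef_pos: [0.4423, -0.0942, 0.0654]
orientation: [0.0, -0.142, 0.99, -0.0]
force: [-0.2, 0.9, 4.1]
opening: 0.0089
grasp_force: 60.0
```

Call:
send_rows([
  [[0,0,0],[0,0,-0.01],1],
  [[0,0,0],[0,0,-0.03],1],
  [[0,0,0],[0,0,-0.06],1],
  [[0,0,0],[0,0,-0.09],1],
  [[0,0,0],[0,0,-0.115],1],
  [[0,0,0],[0,0,-0.115],1],
  [[0,0,0],[0,0,-0.115],1],
])

```text
time_s: 6.2
eef_pos: [0.4423, -0.0941, 0.1807]
orientation: [0.0, -0.142, 0.99, -0.0]
force: [0.3, -0.1, -0.9]
opening: 0.0092
grasp_force: 59.3
```

Run:
```python
from cell import *
from h import *
c=read_camera("top")
h=cv2.cvtColor(c["img"],cv2.COLOR_RGB2HSV)
m=((h[...,1]>70)&(h[...,2]>60)).astype('uint8');m[:195]=0;m[250:]=0;m[:,:180]=0;m[:,225:]=0
n,l,s,ce=cv2.connectedComponentsWithStats(m);print(s,ce)
o=get_obs();print(o["eef_pos"],yaw(o),o["grasp_force"],rel(o,(.47,.08,.18)))
s=c["img"][150:270,145:265,::-1];w=read_camera("side")["img"][130:330,170:370,::-1]
cv2.imwrite("pics/crop3.png",np.hstack([cv2.resize(s,(400,400),interpolation=2),cv2.resize(w,(400,400),interpolation=2)]))
```

```text
[[     0      0    560    420 235029]
 [   194    214     16     15    171]] [[279.55696531 209.49152232]
 [201.20467836 221.15204678]]
[ 0.44187658 -0.09404077  0.18002268] (np.float64(-163.6424269544689), array([-5.e-04,  1.e-04, -1.e+00])) 59.34134244918823 [-0.076   0.1591  0.    ]
```

View pics/crop3.png

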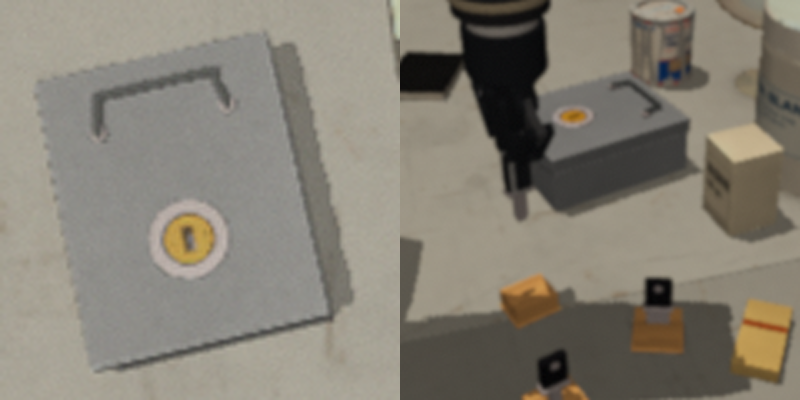

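The slot shows at the lock centre, full-image (201.3, 221.2), and the key is held upright. I'll move past the lock so the wrist camera looks almost straight down on it.

Run:
```python
from cell import *
from h import *
o=get_obs();c=read_camera("top")
p=plane(c,(201.3,221.2),.082);print(p)
d=np.array([np.cos(.285),np.sin(.285),0])
t=p+.08*d;t[2]=.18;print(t,rel(o,t))
```

```text
[0.55680814 0.16352931 0.082     ]
[0.63358107 0.18602191 0.18      ] [-0.2631  0.2146 -0.0005]
```

Call:
send_rows([
  [[0,0,0],[-0.263,0.215,0],1],
  [[0,0,0],[-0.263,0.215,0],1],
  [[0,0,0],[-0.263,0.215,0],1],
  [[0,0,0],[-0.263,0.215,0],1],
  [[0,0,0],[-0.263,0.215,0],1],
  [[0,0,0],[-0.263,0.215,0],1],
  [[0,0,0],[-0.263,0.215,0],1],
  [[0,0,0],[-0.263,0.215,0],1],
  [[0,0,0],[-0.263,0.215,0],1],
  [[0,0,0],[-0.263,0.215,0],1],
])

```text
time_s: 7.35
eef_pos: [0.6334, 0.1854, 0.1798]
orientation: [-0.001, -0.142, 0.99, -0.0]
force: [-0.6, 0.0, -0.4]
opening: 0.0091
grasp_force: 59.3
```

Run:
```python
from cell import *
from h import *
np.set_printoptions(linewidth=250,threshold=99999)
o=get_obs();print(o["time_s"],o["qpos"].round(3),o["eef_pos"],yaw(o),o["grasp_force"])
c=read_camera("wrist");T=wristT(o,c)
cv2.imwrite("pics/w4.png",c["img"][:,:,::-1])
h=cv2.cvtColor(c["img"],cv2.COLOR_RGB2HSV)
m=((h[...,1]>70)&(h[...,2]>60)&(abs(h[...,0].astype(int)-20)<12)).astype('uint8');m[:60]=0;m[190:]=0;m[:,:180]=0;m[:,380:]=0
n,l,s,ce=cv2.connectedComponentsWithStats(m);k=1+s[1:,4].argmax();print(s[k],ce[k])
ct,_=cv2.findContours((l==k).astype('uint8'),cv2.RETR_CCOMP,cv2.CHAIN_APPROX_NONE)
for q in ct:
    if len(q)>12:
        r=cv2.minAreaRect(q);ctr=plane(c,r[0],.082,T);print(r,ctr)
        B=[plane(c,x,.082,T) for x in cv2.boxPoints(r)];e=[B[1]-B[0],B[2]-B[1]]
        for v in e:print(np.linalg.norm(v),np.degrees(np.arctan2(v[1],v[0])))
```

```text
7.35 [ 0.285  0.573  0.321  1.32  -0.    -0.   ] [0.63337107 0.18537154 0.17982287] (np.float64(-163.67501038553237), array([-1.2e-03, -5.0e-04, -1.0e+00])) 59.339836835861206
[ 259   85   48   52 1753] [282.36622932 109.89446663]
((282.5, 110.5), (51.0, 47.0), 90.0) [0.55674784 0.16583426 0.082     ]
0.031687583877320666 106.32823372933795
0.03346005155792759 17.760766677512372
((282.5, 111.5), (11.0, 23.0), 0.0) [0.55737698 0.1660204  0.082     ]
0.015105467771204511 -163.8177609016912
0.007515756083626032 106.32718903052206
```

View pics/w4.png

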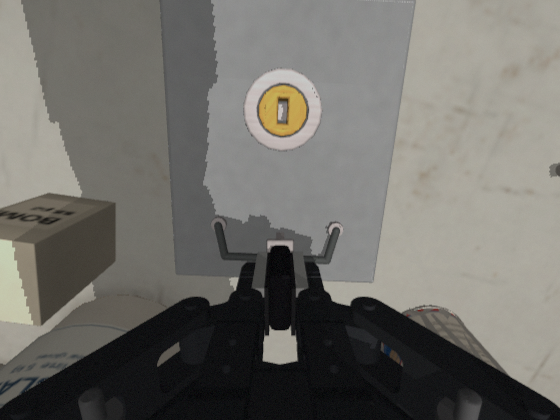

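The lock is centred at (282.5,111), its slot aligned with the tool yaw within 0.2°, and the held key is at column ~281. I'll check the lateral offset using the held key's own column as reference.

Run:
```python
from cell import *
from h import *
o=get_obs();c=read_camera("wrist");T=wristT(o,c)
R0=Q(o["orientation"])
for z in(-.04,-.012,.016): print(z,proj(c,R0.apply([0.,0,z])+o["eef_pos"]+0,T).round(1))
p=R0.apply([.015,0,.022])+o["eef_pos"];print("shoulder",proj(c,p,T).round(1))
g=c["img"].astype(int)
for r in (240,242,244,246,250): print(r,g[r,262:300,0])
print(rel(o,(.5572,.1659,.18)),rel(o,(.5568,.1635,.18)))
```

```text
-0.04 [277.4 349.9]
-0.012 [277.8 301.7]
0.016 [278.1 270.1]
shoulder [278.1 238.2]
240 [ 89  89  90  90  78  94 116 121 122 119 116 117 115 117 115 116 117 120
 117 114 115 118 119 118 115 119 117 117 115 118 109  77  87  87  88  90
  90  89]
242 [ 89  90  89  89  82 141 170 174 173 168 166 167 169 171 171 173 170 173
 171 172 171 171 169 169 170 168 168 169 168 167 159 103  91  89  89  89
  88  90]
244 [ 89  90  90  90  80 141 175 179 176 173 171 172 176 159 159 163 158 159
 157 157 158 156 154 171 173 174 174 171 171 173 159 102  87  90  90  90
  89  90]
246 [ 87  89  89  88  80 141 173 178 177 157 133  79  26  14  11   4   7   8
   9   6   9   7  14  31  35  91 136 167 172 173 159  99  88  89  89  90
  89  90]
250 [ 89  89  88  91  77 100 115 117  55  14   5  10   9   9   9  14   4   8
   7   0  12   8  10   5   9  12  13  40 105 114 130  89  88  88  88  89
  89  89]
[0.0786 0.0029 0.0003] [0.0797 0.0007 0.0003]
```

Call:
send_rows([
  [[0,0,0],[0.04,0.001,0],1],
  [[0,0,0],[0.0785,0.002,0],1],
  [[0,0,0],[0.0785,0.002,0.01],1],
  [[0,0,0],[0.0785,0.002,0.025],1],
  [[0,0,0],[0.0785,0.002,0.034],1],
  [[0,0,0],[0.0785,0.002,0.037],1],
  [[0,0,0],[0.0785,0.002,0.04],1],
  [[0,0,0],[0.0785,0.002,0.043],1],
  [[0,0,0],[0.0785,0.002,0.043],1],
])

```text
time_s: 8.35
eef_pos: [0.5582, 0.1661, 0.1372]
orientation: [-0.0, -0.142, 0.99, 0.0]
force: [0.1, -0.2, -1.1]
opening: 0.0091
grasp_force: 59.3
```

The tip is about 5 mm below the mouth with no force, so it has entered the slot. Continuing towards the pin.

Call:
send_rows([
  [[0,0,0],[0,0,0.003],1],
  [[0,0,0],[0,0,0.006],1],
  [[0,0,0],[0,0,0.008],1],
  [[0,0,0],[0,0,0.01],1],
  [[0,0,0],[0,0,0.01],1],
])

```text
time_s: 8.85
eef_pos: [0.5579, 0.1659, 0.1269]
orientation: [-0.0, -0.142, 0.99, -0.0]
force: [-2.0, -1.1, -2.1]
opening: 0.0092
grasp_force: 59.1
```

Call:
send_rows([
  [[0,0,6],[0,0,0],1],
  [[0,0,12],[0,0,0],1],
  [[0,0,17],[0,0,0],1],
  [[0,0,20],[0,0,0],1],
  [[0,0,20],[0,0,0],1],
  [[0,0,20],[0,0,0],1],
])

```text
time_s: 9.45
eef_pos: [0.5579, 0.1655, 0.1271]
orientation: [-0.0, 0.032, 0.999, -0.001]
force: [-2.1, -5.5, -0.8]
opening: 0.0092
grasp_force: 59.2
```

Call:
send_rows([
  [[0,0,0],[0,0,0.002],1],
  [[0,0,0],[0,0,0.004],1],
  [[0,0,0],[0,0,0.006],1],
  [[0,0,0],[0,0,0.008],1],
  [[0,0,0],[0,0,0.008],1],
])

```text
time_s: 9.95
eef_pos: [0.5579, 0.1655, 0.1192]
orientation: [-0.0, 0.032, 0.999, -0.001]
force: [-2.5, -4.3, -0.1]
opening: 0.0092
grasp_force: 59.6
```

Run:
```python
from cell import *
from h import *
o=get_obs();print(o["time_s"],o["qpos"].round(3),o["eef_pos"],yaw(o),o["force"],o["torque"])
```

```text
9.95 [ 2.89e-01  4.34e-01 -5.70e-02  1.08e+00 -1.00e-03  3.53e-01] [0.55790628 0.16550444 0.11915616] (np.float64(176.33976377107737), array([-4.0e-04, -1.1e-03, -1.0e+00])) [-2.45931715 -4.33428244 -0.12281236] [-1.21475188  0.47579627  0.01829545]
```

Now about 23 mm deep with no axial force, so the key is past the pin. Pushing to the shoulder.

Call:
send_rows([
  [[0,0,0],[0,0,0.003],1],
  [[0,0,0],[0,0,0.006],1],
  [[0,0,0],[0,0,0.009],1],
  [[0,0,0],[0,0,0.011],1],
  [[0,0,0],[0,0,0.013],1],
  [[0,0,0],[0,0,0.014],1],
  [[0,0,0],[0,0,0.014],1],
])

```text
time_s: 10.65
eef_pos: [0.5579, 0.1655, 0.1056]
orientation: [-0.0, 0.032, 0.999, -0.0]
force: [-4.5, -5.9, 6.9]
opening: 0.0095
grasp_force: 60.5
```

Call:
send_rows([
  [[0,0,0],[0,0,0.001],1],
  [[0,0,0],[0,0,0.001],1],
  [[0,0,0],[0,0,0.002],1],
  [[0,0,0],[0,0,0.002],1],
  [[0,0,0],[0,0,0.002],1],
])

```text
time_s: 11.15
eef_pos: [0.5582, 0.1656, 0.1053]
orientation: [0.001, 0.032, 0.999, -0.0]
force: [-13.8, -8.5, 30.8]
opening: 0.0088
grasp_force: 64.5
```

Run:
```python
from cell import *
from h import *
o=get_obs();print(o["time_s"],o["eef_pos"],yaw(o),o["force"],o["torque"])
c=read_camera("wrist");s=read_camera("side")
a=cv2.resize(c["img"][180:340,190:370,::-1],(450,400),interpolation=2);b=cv2.resize(s["img"][160:220,225:285,::-1],(350,400),interpolation=2)
cv2.imwrite("pics/w5.png",np.clip(np.hstack([a,b])*1.6,0,255).astype('uint8'))
```

```text
11.15 [0.55815378 0.1655988  0.10529101] (np.float64(176.34060939563201), array([ 1.4e-03, -5.0e-04, -1.0e+00])) [-13.76197107  -8.46277607  30.8340515 ] [-1.91420212  2.96752659  0.08358645]
```

View pics/w5.png

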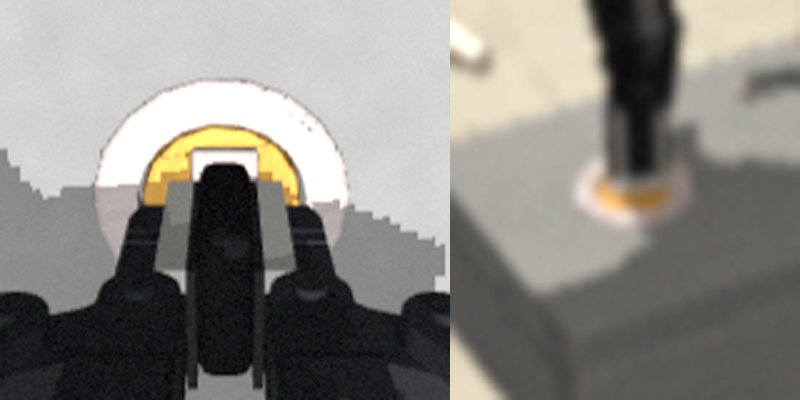

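The shoulder sits on the brass face (wrist half, ~(225,160); side half agrees), at 31 N and 36 mm depth. I'll ease the push a little and start the turn, watching the forces.

Call:
send_rows([
  [[0,0,0],[0.0005,-0.0003,-0.001],1],
  [[0,0,0],[0.0005,-0.0003,-0.001],1],
  [[0,0,6],[0.0005,-0.0003,-0.001],1],
  [[0,0,12],[0.0005,-0.0003,-0.001],1],
  [[0,0,18],[0.0005,-0.0003,-0.001],1],
  [[0,0,24],[0.0005,-0.0003,-0.001],1],
  [[0,0,30],[0.0005,-0.0003,-0.001],1],
  [[0,0,35],[0.0005,-0.0003,-0.001],1],
  [[0,0,35],[0.0005,-0.0003,-0.001],1],
])

```text
time_s: 12.15
eef_pos: [0.558, 0.1651, 0.1055]
orientation: [0.001, 0.333, 0.943, -0.0]
force: [-6.1, -8.1, 16.7]
opening: 0.0093
grasp_force: 61.9
```

Run:
```python
from cell import *
from h import *
o=get_obs();print(o["time_s"],o["eef_pos"],yaw(o),o["force"],o["torque"],o["qpos"].round(2))
```

```text
12.15 [0.55799288 0.16509932 0.10546076] (np.float64(141.13444235220769), array([ 0.0015, -0.0012, -1.    ])) [-6.07742366 -8.11306162 16.68418854] [-1.93784633  1.26303138  0.03245699] [ 0.29  0.44 -0.08  1.05 -0.    0.97]
```

Call:
send_rows([
  [[0,0,7],[0,-0.0005,0],1],
  [[0,0,14],[0,-0.0005,0],1],
  [[0,0,21],[0,-0.0005,0],1],
  [[0,0,28],[0,-0.0005,0],1],
  [[0,0,34],[0,-0.0005,0],1],
  [[0,0,40],[0,-0.0005,0],1],
  [[0,0,40],[0,-0.0005,0],1],
  [[0,0,40],[0,-0.0005,0],1],
])

```text
time_s: 12.95
eef_pos: [0.5576, 0.1647, 0.1054]
orientation: [0.001, 0.634, 0.773, -0.0]
force: [-6.2, -9.2, 18.0]
opening: 0.0093
grasp_force: 62.1
```

Run:
```python
from cell import *
from h import *
o=get_obs();print(o["time_s"],o["eef_pos"],yaw(o),o["force"],o["torque"],o["qpos"].round(2))
```

```text
12.95 [0.55761304 0.16468852 0.10543221] (np.float64(101.32015471707092), array([ 0.0014, -0.0013, -1.    ])) [-6.19602957 -9.24304214 17.95601277] [-1.99077722  1.42166849  0.05599607] [ 0.29  0.44 -0.08  1.05 -0.    1.66]
```

Twisted 95° in total. I'll add a few degrees to reach the stop and let it settle.

Call:
send_rows([
  [[0,0,2],[0,0,0],1],
  [[0,0,4],[0,0,0],1],
  [[0,0,4],[0,0,0],1],
  [[0,0,4],[0,0,0],1],
  [[0,0,4],[0,0,0],1],
  [[0,0,4],[0,0,0],1],
])

```text
time_s: 13.55
eef_pos: [0.5576, 0.1647, 0.1054]
orientation: [0.001, 0.66, 0.751, -0.0]
force: [-6.4, -8.8, 17.8]
opening: 0.0094
grasp_force: 62.0
```

Run:
```python
from cell import *
from h import *
o=get_obs();print(o["time_s"],o["eef_pos"],yaw(o),o["force"],o["torque"],o["grasp_force"])
c=read_camera("top");cv2.imwrite("pics/t9.png",c["img"][:,:,::-1])
c=read_camera("wrist")
h=cv2.cvtColor(c["img"],cv2.COLOR_RGB2HSV)
w=((h[...,1]<40)&(h[...,2]>150))[235:255,262:300].astype(int)
print(w.sum(1),[np.where(r)[0][[0,-1]]+262 for r in w if r.any()][:6])
```

```text
13.55 [0.55757517 0.1646515  0.10544289] (np.float64(97.33021730867691), array([ 0.0013, -0.0013, -1.    ])) [-6.36596917 -8.79716611 17.7873513 ] [-2.00227241  1.50958853  0.08386106] 62.03603267669678
[ 3  2  0  0  0  0  0 25 25 25 11  9  7  7  4  2  0  0  0  0] [array([297, 299]), array([298, 299]), array([267, 291]), array([267, 291]), array([267, 291]), array([267, 291])]
```

```bash
python3 -c "
from cell import *
print(hand_in())"
```

```text
the job is handed in; nothing more can be done
None
```

The flat key is in the lock with its shoulder on the brass face, turned about 99° clockwise (which puts the cylinder at about its stop) and still gripped at about 62 N; I handed the job in at about 13.6 s, and no verdict came back.

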